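# Hold a cell in the battery tester

### The job

Test the battery cell that lies loose at the front of the desk: lay it in the trough of the battery tester with its nub end toward the fixed brass contact at the display end and let go of it. Then push the tester's spring-loaded slide up against the cell's flat end until the cell sits firmly on the fixed contact and the slide's brass pin is pressed about halfway in, to the dark ring (4 mm of its 8 mm), and keep it there: finish while still holding the slide pressed. Be gentle with the cell, do not ram the pin in to its stop, and leave the other things on the desk where they are.

Things in the scene. Friction and masses are not known exactly. Their poses are not given: they have to be found in the camera images.
- cell: The AA battery cell: a cylinder 14.6 mm in diameter, 50.3 mm long with its nub, 23 g, lying on its side at the front left of the desk, free to roll, pointing any way (small things at the very back of the desk are not meant). Origin: on its wall, half way along, underneath at zero roll; rolling turns it. Its y axis runs along the cell toward the flat (minus) end.
- cell_plus (a point): Tip of the cell's nub (plus) end, a small metal stud in the middle of the end cap, on the cell's axis. The other end, next to the pale band round the cell, is plain and flat.
- cell_minus (a point): Centre of the cell's flat (minus) end, on the cell's axis, 50.3 mm from the nub's tip.
- tester: Battery tester: grey base 184 x 66 mm, fixed on the desk, deck 14.5 mm high. Origin: centre of its underside; x runs along the trough from slide end to display end, z up. Along x (mm): slide with thumb tab -80 to -55, its barrel to -43, pin tip -35; trough -33 to 27; fixed contact's face 27; display head 32 to 89, 58 wide, 43 high.
- trough_mid (a point): Where to lay the cell's middle: on a seated cell's axis, 26.3 mm above the desk, at tester x = -4 mm, y = 0. The gap for the cell is 62 mm, so it may lie a few mm either way, and it slides along. The trough is two black V seats (tester x -33 to -16 and 10 to 27 mm; 22 mm wide, lips 23 mm high) with a 26 mm finger gap between them, open to the deck.
- fixed_contact (a point): Centre of the face of the fixed brass contact (a 12 mm disc at the display end), 26.3 mm above the desk, tester x = 27 mm. The cell's nub end must bear on it; the flat end is then at tester x = -23.3 mm.
- tab_back (a point): Centre of the back face of the slide's upright thumb tab, 45 mm above the desk; it moves with the slide. Push here toward the tester's +x. The tab is 8 mm thick along x, 24 mm wide and reaches from 32 to 56 mm above the desk; behind it nothing is higher than 22 mm.
- pin_tip (a point): Tip of the slide's brass contact pin (7 mm thick), which meets the cell's flat end; at tester x = -35 mm when the slide is at rest.
- slide (a joint): Travel of the slide toward the fixed contact (m), 0 at rest to 0.022. A return spring (1.5 N at rest, 2.5 N at 20 mm) brings it back when let go. With the cell against the fixed contact the pin begins to be pressed at slide = 0.0117.
- pin (a joint): How far the contact pin is pressed into its barrel (m): 0 free, 0.004 at its dark ring, 0.008 at its stop. Its spring takes 1 N to start and 1 N more for each mm. At the ring the whole push on the tab is about 7.5 N.
- remote: Bystander: small black remote control, 75 x 40 x 12 mm, the cell came out of it; leave it. Origin: centre of its underside.
- glue: Bystander: glue stick standing upright, 27 mm in diameter, 90 mm high; leave it. Origin: centre of its underside.
- pc_mouse: Bystander: black computer mouse, 104 x 60 x 36 mm, at the front right; leave it. Origin: centre of its underside.

How it is judged (in metres and radians):
On the way:
1. the cell lies in the tester's trough, nub end toward the fixed contact, and the fingers have let go of it (y of cell_plus in the frame of tester between -0.004 and 0.004 m and z of cell_plus in the frame of tester between 0.0225 and 0.03 m and y of cell_minus in the frame of tester between -0.004 and 0.004 m and z of cell_minus in the frame of tester between 0.0225 and 0.03 m and x of cell_plus in the frame of tester between 0.008 and 0.0285 m and contact force between the fingers and cell below 0.1 N), for 0.2 s.
At the end, for the whole second after the job is handed in: The cell lies in the V trough (both ends within 4 mm of the trough's line), its nub end within 2.5 mm of the fixed contact; the contact pin is held pressed in by 2 to 6 mm of its 8 mm, steadily; the fingers press on the tester's slide (over 1 N) and do not touch the cell (y of cell_plus in the frame of tester between -0.004 and 0.004 m and z of cell_plus in the frame of tester between 0.0225 and 0.03 m and y of cell_minus in the frame of tester between -0.004 and 0.004 m and z of cell_minus in the frame of tester between 0.0225 and 0.03 m and x of cell_plus in the frame of tester between 0.0245 and 0.0285 m and value of joint pin between 0.002 and 0.006 m and velocity of joint pin below 0.01 m/s and contact force between each of the fingers, cell and tester above 1 N and contact force between the fingers and cell below 0.1 N); the arm keeps its last pose, push and grip.
It fails at once if the pin is rammed in to its stop (value of joint pin above 0.0077 m).
It fails at once if the cell is crushed against the tester (over 30 N) (contact force between cell and tester above 30 N).
It fails at once if the remote, the glue stick or the mouse is shifted by more than 3 cm (distance of any of remote, glue, pc_mouse from where it was at the start of the episode above 0.03 m).
It fails at once if the glue stick is knocked over (angle between glue's own z axis and vertical above 0.5 rad).
It also fails if it takes over 58 s, if anything falls off the work surface, if the arm or the gripper's body presses on something with over 40 N, if the wrist force passes 120 N, or if a joint passes its speed limit or range.

### The arm

A 6-joint arm with a two-finger parallel gripper is mounted at the origin on a cart in front of the work surface, level with it; the furniture and walls round the work are solid. World frame = base frame: x ahead of the robot, y to its left, z up, the work surface at z = 0. Lengths are in m, angles in degrees, forces in N, time in s.
With the tool pointing down it reaches from about 0.35 to 0.925 m from the base axis. Payload 6.4 kg.
Tool frame: the origin (TCP) lies at the centre of the arm's flange, where the gripper is bolted on; the fingertips stand 173 mm ahead of it and the grasp point (between the pads) lies 155 mm ahead of it; z points along the fingers, y is the line along which they close (so a half turn about z gives the same grasp; the last joint's range is limited). The gripper opens to 85 mm and grips with 20 to 120 N. Pads are 22 mm wide; open, the fingers measure 114 mm over their backs; the gripper's body (76 mm by 85 mm) begins 54 mm behind the grasp point. The pads swing forward as they close: fully open they stand 13 mm farther back than shut.
Start: joints at [64.051, 14.043, 89.255, -0, 76.702, -9.975], TCP at [0.179, 0.625, 0.405] pointing down, gripper open.
Joint ranges: [-179.41, 179.41], [-58.25, 129.5], [7.25, 145.43], [-54.29, 234.29], [11.92, 165.04], [-157.13, 157.13]. Speed limits (degrees/s): [147.25, 147.25, 180, 180, 180, 180].

### API

Orientations are given as a 3x3 rotation matrix whose columns are the frame's x, y, z axes.
In Python, from cell import ctrl gives the robot as it stands.
- The arm moves only by the tool step_arm, never from a script. Its argument "rows" is a list that holds one entry, the list of rows, each a list of 7 numbers: the turn, a rotation vector about the tool's x, y, z in parts of the range, where 1.0 means 360 degrees, then the shift along the tool's x, y, z in normalised numbers (1 is 1 m), then the finger opening in m, from 0 to 0.0854. A call has 1 to 20 rows; each row is the pose to reach, as a shift and turn from the pose commanded when the call began, along the tool's axes at that moment; what a row does not reach only later rows make up. A row lasts 1/12 s, in which the tool goes at most 41.7 mm and 7.16 degrees, less where a joint would pass 70% of its speed; a pose out of reach is approached as far as the arm can. Shift and turn numbers lie between -1 and 1, and a call with a number outside is refused. A call with a gripper value outside its range is refused whole. The fingers move at their own pace and stop on an object; the grip force is fixed at half the most. Time passes only in rows, so rows that repeat a pose let the fingers close. It gives the time, the measured TCP pose, the force, the opening and the grip force at its end, in the units of the state.
- ctrl.read_state(): the state, without advancing time (a new reading comes with each control period).
- ctrl.snapshot(name): name is "scene" or "top"; returns the picture (420x560x3 uint8, blue, green, red); there is no depth.
- ctrl.camera_info(name): a dict with "vfov" (degrees; the focal length in pixels is half the picture's height over the tangent of half this angle, whatever the lens; pixels are square), "cx", "cy" (the principal point, pixels), "k1" (the pictures are not rectified: a ray, as slopes to the right and down, at radius r is drawn at 1 + k1 r^2 times it, then the intrinsics apply), "R" (3x3) and "t" (3): a world point X has camera coordinates R X + t. Camera axes: x right, y down, z forward; pixel columns grow to the right and rows downward; lengths in m; the calibration is good to about 2 mm. A picture is of the moment at which its call begins. camera_info takes no time and is no camera call.
- ctrl.hand_in(): hands the job in; it is judged then, once.
The state is a dict: "clock": time; "q": joint angles; "qvel": joint speeds; "joint_torque": joint torques, N m; "tool_pos": TCP position; "orientation": TCP orientation; "wrist_force": force on the tool from outside, world axes, zero at the start; "wrist_torque": the same for the moment, N m; "finger_gap": opening from 0.0 (shut) to 1.0 (fully open); "grip_force": force on a finger pad.
Only numpy, scipy, OpenCV 4.12 (cv2) and the standard library are available. Lean on these libraries where they do the work, as an engineer would, in place of code of your own. Each camera call takes 0.05 s, during which the arm holds its last target. There are 200 camera calls.

## Working session

There is one attempt and no reset: what is moved stays moved. The work goes in short steps, Python scripts to look and compute and a tool call to move; the robot and the scene stay as the last step left them, time stands still between calls to the robot, and variables do not carry over. Pictures are saved under pics/ and viewed, at most 10 in all, crops included, and the job is handed in when it is done.

Besides the shell and the picture viewer there is one more tool, called after "Call:" by a JSON object that holds its "method" and its "body", one argument or row to a line. step_arm: Moves the arm, as the interface text tells. Its arguments: {"type":"object","properties":{"rows":{"type":"array","items":{"type":"array","items":{"type":"array","items":{"type":"number"}}}}},"required":["rows"]}

```bash
mkdir -p pics && cat > h.py <<'E'
import numpy as np, cv2
from cell import ctrl
def ray(n,u,v):
    i=ctrl.camera_info(n); f=210/np.tan(np.radians(i["vfov"])/2)
    d=np.array([(u-i["cx"])/f,(v-i["cy"])/f]); s=d.copy()
    for _ in range(50): s=d/(1+i["k1"]*(s@s))
    R=np.array(i["R"]);t=np.array(i["t"])
    return -R.T@t, R.T@np.array([s[0],s[1],1])
def at(n,u,v,z):
    c,d=ray(n,u,v); return (c+d*(z-c[2])/d[2]).round(4)
def pix(n,X):
    i=ctrl.camera_info(n); f=210/np.tan(np.radians(i["vfov"])/2)
    p=np.array(i["R"])@np.array(X)+np.array(i["t"]); s=p[:2]/p[2]; s=s*(1+i["k1"]*(s@s))
    return (s*f+[i["cx"],i["cy"]]).round(1)
E
python3 - <<'E'
from h import *
for n in("scene","top"):
    im=ctrl.snapshot(n); cv2.imwrite(f"pics/{n}0.png",im)
    i=ctrl.camera_info(n); print(n,i, ray(n,280,210)[0])
a=cv2.imread("pics/top0.png")
cv2.imwrite("pics/top0b.png",cv2.resize(a,(800,600),interpolation=cv2.INTER_CUBIC))
print(ctrl.read_state())
E
```

```text
scene {'vfov': 48.14386030142104, 'cx': 270.18133084461186, 'cy': 206.89413706521825, 'k1': -0.08267094707891544, 'R': array([[-0.53797424, -0.84295944,  0.00175902],
       [-0.7047607 ,  0.44862937, -0.54958534],
       [ 0.46248901, -0.29690245, -0.83543573]]), 't': array([0.44217679, 0.40399728, 0.74970146])} [0.17587245 0.41408026 0.84758057]
top {'vfov': 47.35062909570176, 'cx': 292.9946036562355, 'cy': 207.73089592830485, 'k1': -0.11836280925494964, 'R': array([[-0.02027093, -0.99976582, -0.00757573],
       [-0.98134187,  0.0213453 , -0.1910825 ],
       [ 0.19119946,  0.00356096, -0.98154475]]), 't': array([0.18065066, 0.60293536, 1.05105808])} [0.39438593 0.16399575 1.14823949]
{'clock': 0.1, 'q': array([ 6.40510955e+01,  1.40812516e+01,  8.93192660e+01,  1.67087752e-03,
        7.67009974e+01, -9.97489159e+00]), 'qvel': array([-0.03177655, -0.10154652, -0.13843206,  0.05784232, -0.02156216,
        0.04280884]), 'joint_torque': array([ 9.49468404e-05, -4.30671000e+01, -3.27131295e+01, -1.96247174e-04,
        2.84207788e-03,  1.82381734e-05]), 'tool_pos': array([0.17877871, 0.62471767, 0.40366501]), 'orientation': array([[-9.61384628e-01,  2.75207113e-01, -8.00791640e-04],
       [ 2.75208075e-01,  9.61383387e-01, -1.58073027e-03],
       [ 3.34839563e-04, -1.74007411e-03, -9.99998430e-01]]), 'wrist_force': array([-0.0715784 ,  0.96453675,  0.00580903]), 'wrist_torque': array([ 0.00510552,  0.01547244, -0.01587449]), 'grip_force': 0.0, 'finger_gap': 0.9980981816517656}
```

View pics/top0b.png

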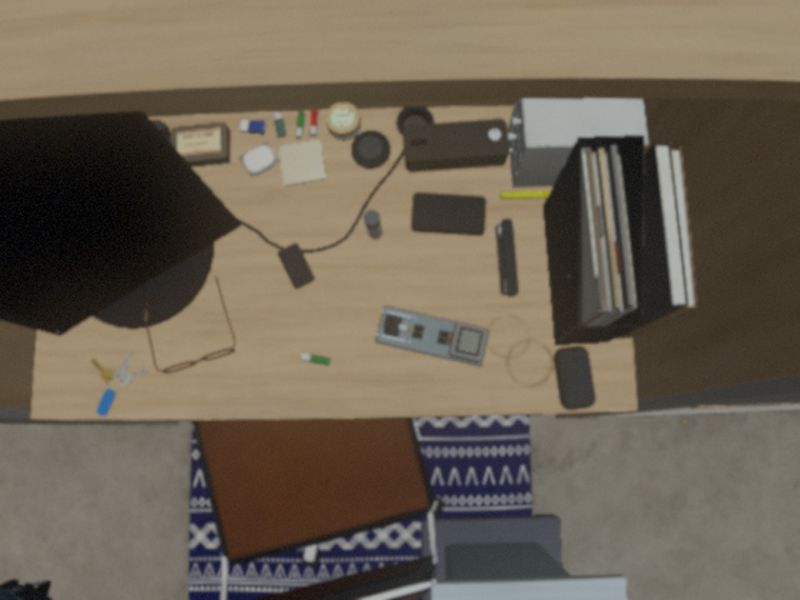

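View pics/scene0.png

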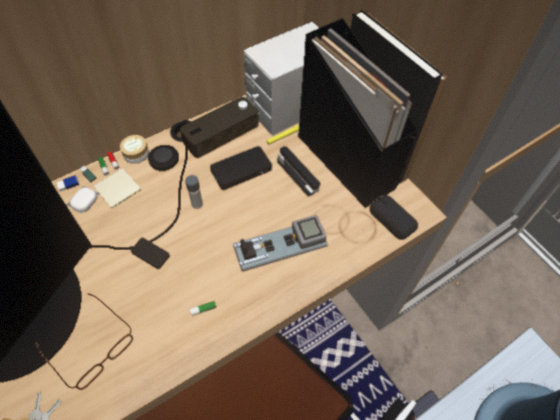

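```bash
python3 - <<'E'
from h import *
a=cv2.imread("pics/top0.png"); b=cv2.imread("pics/scene0.png")
f=lambda im,x,y,w,h,s:cv2.resize(im[y:y+h,x:x+w],(w*s,h*s),interpolation=cv2.INTER_CUBIC)
# one composite per camera
cv2.imwrite("pics/c1.png",f(a,200,205,150,70,5))
cv2.imwrite("pics/c2.png",f(b,180,205,155,115,5))
E
```

```text
(no output)
```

View pics/c1.png

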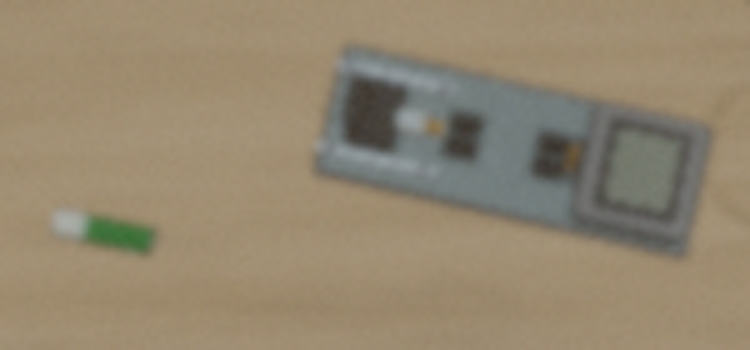

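View pics/c2.png

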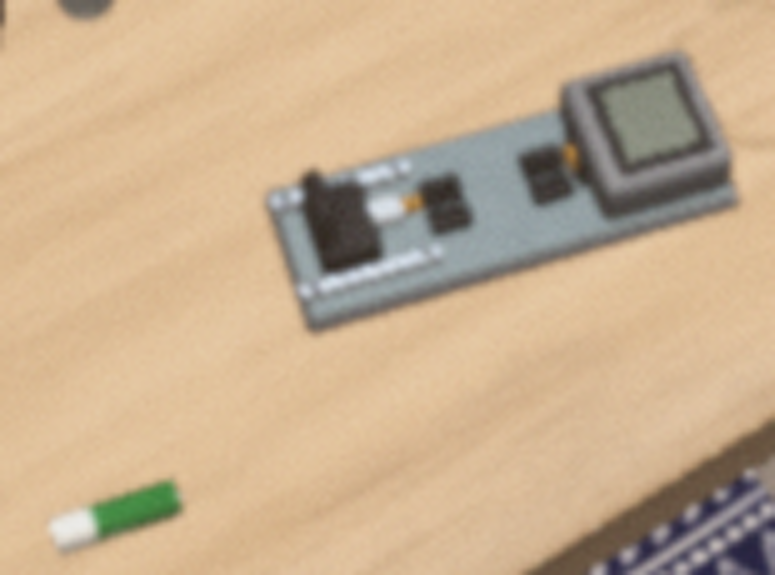

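```bash
cat > fit.py <<'E'
from h import *
from scipy.optimize import least_squares
T=lambda u,v:np.array([200+(u+.5)/5-.5,205+(v+.5)/5-.5]); S=lambda u,v:np.array([180+(u+.5)/5-.5,205+(v+.5)/5-.5])
D=[((-92,33,14.5),"top",T(347,47)),((-92,-33,14.5),"top",T(317,170)),((92,-33,14.5),"top",T(685,253)),
((32,29,43),"top",T(603,102)),((89,29,43),"top",T(708,125)),((89,-29,43),"top",T(687,235)),((32,-29,43),"top",T(578,212)),
((-35,0,26.3),"top",T(440,128)),((-33,11,23),"top",T(455,113)),((-33,-11,23),"top",T(445,153)),
((32,29,43),"scene",S(565,85)),((89,29,43),"scene",S(683,55)),((89,-29,43),"scene",S(728,158)),((32,-29,43),"scene",S(612,197)),
((-92,-33,14.5),"scene",S(310,322)),((-92,33,14.5),"scene",S(268,195)),((92,-33,14.5),"scene",S(737,193)),((-35,0,26.3),"scene",S(420,202))]
def P(p,m):
    c,s=np.cos(p[2]),np.sin(p[2]); m=np.array(m)/1000
    return np.array([p[0]+c*m[0]-s*m[1],p[1]+s*m[0]+c*m[1],m[2]])
def res(p): return np.concatenate([pix(n,P(p,m))-q for m,n,q in D])
for cams in(("top",),("scene",),("top","scene")):
    DD=D; 
    f=lambda p:np.concatenate([pix(n,P(p,m))-q for m,n,q in D if n in cams])
    r=least_squares(f,[.4,0,-1.8],loss="soft_l1"); print(cams,r.x.round(4),np.degrees(r.x[2]).round(2)); 
print(r.fun.reshape(-1,2).round(1).tolist())
p=r.x
for k,m in dict(mid=(-4,0,26.3),fc=(27,0,26.3),tab=(-80,0,45)).items(): print(k,P(p,m).round(4))
for n,a,b in(("top",T(53,222),T(154,240)),("scene",S(55,530),S(178,497))):
    A,B=at(n,*a,.0073),at(n,*b,.0073); d=B-A; print(n,A,B,np.linalg.norm(d).round(4),"mid",(A+B)/2,np.degrees(np.arctan2(d[1],d[0])))
# tab top corners check
for n in("top","scene"):
  print(n,[((pix(n,P(p,(x,y,56)))-np.array([200 if n=="top" else 180,205]))*5+2).tolist() for x in(-80,-72) for y in(-12,12)])
E
python3 fit.py
```

```text
('top',) [ 0.4  0.  -1.8] -103.13
('scene',) [ 0.4  0.  -1.8] -103.13
('top', 'scene') [ 0.4  0.  -1.8] -103.13
[[61.9, 60.6], [62.4, 63.7], [66.0, 63.1], [64.2, 61.6], [67.5, 62.0], [67.3, 65.1], [64.7, 64.8], [65.0, 63.1], [63.6, 61.6], [63.8, 63.0], [103.3, 19.2], [104.9, 16.8], [110.5, 20.6], [108.0, 21.8], [108.2, 25.0], [102.6, 21.0], [106.8, 21.5], [106.7, 22.4]]
mid [0.4009 0.0039 0.0263]
fc [ 0.3939 -0.0263  0.0263]
tab [0.4182 0.0779 0.045 ]
top [0.52   0.3689 0.0073] [0.5105 0.3201 0.0073] 0.0497 mid [0.51525 0.3445  0.0073 ] -101.01611053936958
scene [0.5248 0.367  0.0073] [0.5116 0.3214 0.0073] 0.0475 mid [0.5182 0.3442 0.0073] -106.14433878028349
top [[669.5, 448.50000000000006], [680.0000000000001, 396.00000000000006], [687.0, 452.0], [697.5000000000001, 399.5]]
scene [[873.0, 343.50000000000006], [846.0, 288.50000000000006], [892.5000000000001, 336.4999999999999], [865.5, 282.0]]
```

```bash
sed -i 's/(s\*f+\[i\["cx"\],i\["cy"\]\]).round(1)/s*f+[i["cx"],i["cy"]]/' h.py && python3 fit.py
```

```text
('top',) [ 0.5502  0.1458 -1.8116] -103.79
('scene',) [ 0.5515  0.1484 -1.8128] -103.87
('top', 'scene') [ 0.5509  0.1471 -1.814 ] -103.93
[[-1.0, -1.6], [-1.3, 0.4], [0.6, 0.7], [-1.6, -1.7], [1.2, -1.0], [0.3, 1.2], [-1.9, 0.4], [0.4, -0.1], [-0.8, -1.2], [-0.8, -0.2], [-1.1, -1.5], [1.7, -3.0], [3.6, -0.2], [-0.3, 0.1], [0.5, 1.7], [-0.5, -1.0], [2.4, 1.1], [0.9, 0.5]]
mid [0.5518 0.151  0.0263]
fc [0.5444 0.1209 0.0263]
tab [0.5701 0.2247 0.045 ]
top [0.52   0.3689 0.0073] [0.5105 0.3201 0.0073] 0.0497 mid [0.51525 0.3445  0.0073 ] -101.01611053936958
scene [0.5248 0.367  0.0073] [0.5116 0.3214 0.0073] 0.0475 mid [0.5182 0.3442 0.0073] -106.14433878028349
top [[339.7446941696297, 121.9991246893164], [351.68600867137894, 71.94651862132159], [356.6166937736851, 125.7857345897784], [368.49942784063114, 75.69761464001328]]
scene [[321.3884818597232, 226.28484382505388], [303.31694650460247, 174.09820920566557], [341.47439596933293, 220.39115248709902], [323.1567427468185, 168.36027940865532]]
```

```bash
cat >> h.py <<'E'
from scipy.spatial.transform import Rotation as Ro
def go(pos,yaw,st=None):
    "tool y axis at world yaw (deg), tool down: row numbers from present pose"
    st=st or ctrl.read_state(); R=np.array(st["orientation"]); a=np.radians(yaw)
    y=np.array([np.cos(a),np.sin(a),0]); z=np.array([0,0,-1.]); G=np.column_stack([np.cross(y,z),y,z])
    return np.r_[Ro.from_matrix(R.T@G).as_rotvec(),R.T@(np.array(pos)-st["tool_pos"])].round(4).tolist()
E
python3 - <<'E'
from h import *
print(go((.40,.345,.30),-13.5))
# monitor corner height: compare
c,d=ray("top",167.5,155); e,g=ray("scene",88,248)
s=np.linalg.lstsq(np.c_[d,-g],e-c,rcond=None)[0]; print(c+s[0]*d,e+s[1]*g)
T=lambda u,v:at("top",u*.7,v*.7,0); print("glue",T(375,237),"rim",at("top",373*.7,215*.7,.09))
E
```

```text
[-0.0016, 0.0011, 1.5276, -0.2897, -0.2079, 0.1039]
[ 0.76137306  0.48302485 -0.00229449] [ 0.76243993  0.48507387 -0.00138602]
glue [0.7258 0.2419 0.    ] rim [0.7369 0.2388 0.09  ]
```

Units first: turns go in shares of 360 degrees. So 1.5276 rad / 6.2832 = 0.2431.

Call:
{"method": "step_arm", "body": {
  "rows": [
    [[0,0,0.0796,-0.1,-0.07,0.035,0.05],[0,0,0.1592,-0.2,-0.14,0.07,0.05],[0,0,0.2431,-0.29,-0.208,0.104,0.05],[0,0,0.2431,-0.29,-0.208,0.104,0.05],[0,0,0.2431,-0.29,-0.208,0.104,0.05],[0,0,0.2431,-0.29,-0.208,0.104,0.05],[0,0,0.2431,-0.29,-0.208,0.104,0.05],[0,0,0.2431,-0.29,-0.208,0.104,0.05],[0,0,0.2431,-0.29,-0.208,0.104,0.05],[0,0,0.2431,-0.29,-0.208,0.104,0.05],[0,0,0.2431,-0.29,-0.208,0.104,0.05],[0,0,0.2431,-0.29,-0.208,0.104,0.05],[0,0,0.2431,-0.29,-0.208,0.104,0.05],[0,0,0.2431,-0.29,-0.208,0.104,0.05],[0,0,0.2431,-0.29,-0.208,0.104,0.05],[0,0,0.2431,-0.29,-0.208,0.104,0.05]]
  ]
}}

```text
clock: 1.43
tool_pos: [0.4003, 0.3451, 0.3005]
orientation: [[0.233, 0.973, -0.0], [0.973, -0.233, -0.0], [-0.0, -0.0, -1.0]]
wrist_force: [-0.3, -0.4, 0.4]
finger_gap: 0.587
grip_force: 0.0
```

```bash
python3 - <<'E'
from h import *
s=ctrl.read_state();print(s["clock"],s["tool_pos"],s["finger_gap"],s["q"])
print(go((.5165,.3443,.24),-13.5),go((.5165,.3443,.175),-13.5))
E
```

```text
1.4333 [0.40029986 0.34514758 0.3005156 ] 0.5874773380175952 [2.84682713e+01 4.82332291e+00 1.11373193e+02 7.99926551e-04
 6.38259728e+01 4.19128137e+01]
[-0.0003, 0.0003, 0.001, 0.0262, 0.1132, 0.0605] [-0.0003, 0.0003, 0.001, 0.0262, 0.1133, 0.1255]
```

Call:
{"method": "step_arm", "body": {
  "rows": [
    [[0,0,0,0.013,0.057,0.03,0.05],[0,0,0,0.0262,0.113,0.06,0.05],[0,0,0,0.0262,0.1133,0.06,0.05],[0,0,0,0.0262,0.1133,0.06,0.05],[0,0,0,0.0262,0.1133,0.06,0.05],[0,0,0,0.0262,0.1133,0.06,0.05],[0,0,0,0.0262,0.1133,0.06,0.05]]
  ]
}}

```text
clock: 2.02
tool_pos: [0.5159, 0.3445, 0.2416]
orientation: [[0.232, 0.973, 0.001], [0.973, -0.232, 0.0], [0.001, 0.001, -1.0]]
wrist_force: [-0.4, -0.2, 1.5]
finger_gap: 0.581
grip_force: 0.0
```

```bash
python3 - <<'E'
from h import *
s=ctrl.read_state();print(s["clock"],s["tool_pos"],s["finger_gap"],s["wrist_force"])
print(go((.5165,.3443,.176),-13.5))
f=lambda im,x,y,w,h,s:cv2.resize(im[y:y+h,x:x+w],(w*s,h*s),interpolation=cv2.INTER_CUBIC)
cv2.imwrite("pics/d.png",np.hstack([f(ctrl.snapshot("top"),170,190,100,100,4),f(ctrl.snapshot("scene"),150,240,100,100,4)]))
E
```

```text
2.0167 [0.51590331 0.34454858 0.24157663] 0.5807556332098521 [-0.42717537 -0.2016419   1.54033237]
[0.0005, -0.0005, 0.0011, -0.0001, 0.0006, 0.0656]
```

View pics/d.png

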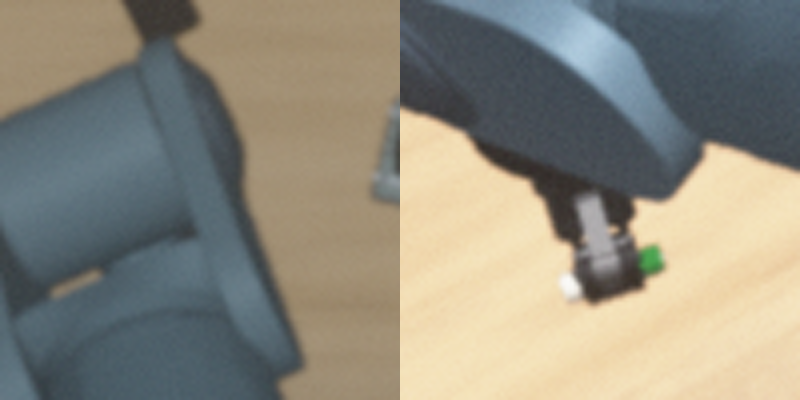

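In the tool's units: 0.001 rad / 6.2832 = 0.0002.

Call:
{"method": "step_arm", "body": {
  "rows": [
    [[0,0,0.0002,0,0.0006,0.03,0.05],[0,0,0.0002,0,0.0006,0.055,0.05],[0,0,0.0002,0,0.0006,0.066,0.05],[0,0,0.0002,0,0.0006,0.066,0.05],[0,0,0.0002,0,0.0006,0.066,0.03],[0,0,0.0002,0,0.0006,0.066,0.025],[0,0,0.0002,0,0.0006,0.066,0.02],[0,0,0.0002,0,0.0006,0.066,0.015],[0,0,0.0002,0,0.0006,0.066,0.01],[0,0,0.0002,0,0.0006,0.066,0.008],[0,0,0.0002,0,0.0006,0.066,0.008],[0,0,0.0002,0,0.0006,0.066,0.008]]
  ]
}}

```text
clock: 3.12
tool_pos: [0.5181, 0.3444, 0.1765]
orientation: [[0.234, 0.972, 0.002], [0.972, -0.234, 0.001], [0.001, 0.002, -1.0]]
wrist_force: [-2.0, -0.2, 6.3]
finger_gap: 0.14
grip_force: 58.7
```

Call:
{"method": "step_arm", "body": {
  "rows": [
    [[0,0,0,0,0,-0.01,0.008],[0,0,0,0,0,-0.03,0.008],[0,0,0,0,0,-0.06,0.008],[0,0,0,0,0,-0.06,0.008],[0,0,0,0,0,-0.06,0.008]]
  ]
}}

```text
clock: 3.53
tool_pos: [0.5182, 0.3444, 0.2375]
orientation: [[0.234, 0.972, 0.005], [0.972, -0.234, 0.002], [0.003, 0.004, -1.0]]
wrist_force: [0.6, 0.5, -0.3]
finger_gap: 0.14
grip_force: 58.8
```

```bash
python3 - <<'E'
from h import *
s=ctrl.read_state();print(s["clock"],s["tool_pos"],s["finger_gap"],s["wrist_force"],s["grip_force"])
a=ctrl.snapshot("scene"); cv2.imwrite("pics/e.png",cv2.resize(a[225:315,150:270],(720,540),interpolation=cv2.INTER_CUBIC))
print(go((.5518,.151,.28),-13.93))
E
```

```text
3.5333 [0.51817537 0.34438996 0.23752253] 0.14020646572271697 [ 0.57461565  0.53547007 -0.26824764] 58.82440388202667
[0.0012, -0.0009, 0.0065, -0.1796, 0.0787, -0.0444]
```

View pics/e.png

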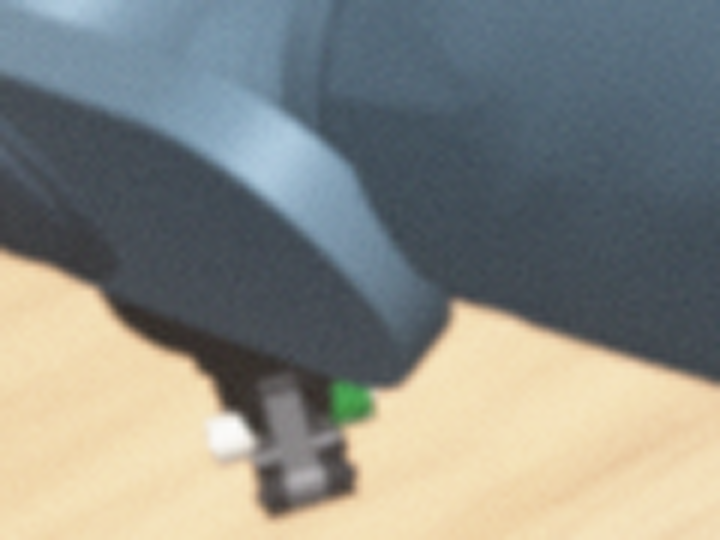

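```bash
python3 - <<'E'
from h import *
s=ctrl.read_state()
R=np.array(s["orientation"]);p=np.array(s["tool_pos"])
for h in (.150,.155,.160,.165,.17,.173):
    print(h,*[((pix("scene",p+R@[dx,0,h])-[150,225])*6+2.5).round() for dx in(-.025,0,.025)])
E
```

```text
0.15 [372. 373.] [289. 398.] [205. 424.]
0.155 [374. 380.] [291. 405.] [208. 431.]
0.16 [375. 387.] [293. 412.] [210. 437.]
0.165 [377. 393.] [295. 418.] [213. 444.]
0.17 [379. 400.] [297. 425.] [215. 450.]
0.173 [380. 404.] [299. 429.] [217. 454.]
```

In the tool's units: 0.0065 rad / 6.2832 = 0.001.

Call:
{"method": "step_arm", "body": {
  "rows": [
    [[0,0,0,0,0,-0.03,0.008],[0,0,0,-0.03,0.013,-0.043,0.008],[0,0,0.0005,-0.06,0.026,-0.043,0.008],[0,0,0.001,-0.09,0.04,-0.043,0.008],[0,0,0.001,-0.12,0.053,-0.043,0.008],[0,0,0.001,-0.15,0.066,-0.043,0.008],[0,0,0.001,-0.17,0.075,-0.03,0.008],[0,0,0.001,-0.179,0.0795,-0.01,0.008],[0,0,0.001,-0.179,0.0795,0.008,0.008],[0,0,0.001,-0.179,0.0795,0.013,0.008],[0,0,0.001,-0.179,0.0795,0.013,0.008],[0,0,0.001,-0.179,0.0795,0.013,0.008],[0,0,0.001,-0.179,0.0795,0.013,0.008]]
  ]
}}

```text
clock: 4.67
tool_pos: [0.5529, 0.1519, 0.2226]
orientation: [[0.24, 0.971, 0.001], [0.971, -0.24, 0.0], [0.0, 0.001, -1.0]]
wrist_force: [0.3, 0.1, -0.5]
finger_gap: 0.139
grip_force: 58.8
```

```bash
python3 - <<'E'
from h import *
s=ctrl.read_state();print(s["clock"],s["tool_pos"],s["finger_gap"],s["wrist_force"],s["grip_force"])
a=ctrl.snapshot("scene"); cv2.imwrite("pics/f.png",cv2.resize(a[185:285,220:340],(720,600),interpolation=cv2.INTER_CUBIC))
b=ctrl.snapshot("top"); cv2.imwrite("pics/f2.png",b)
print(go((.5525,.1515,.205),-13.93))
R=np.array(s["orientation"]);p=np.array(s["tool_pos"])
for h in (.155,.16,.165,.17):
    print(h,*[((pix("scene",p+R@[dx,0,h])-[220,185])*6+2.5).round() for dx in(-.025,0,.025)])
E
```

```text
4.6667 [0.55293891 0.15188987 0.22255037] 0.13935276271164648 [ 0.33169143  0.05738166 -0.52699287] 58.82570028305054
[0.0019, -0.0006, 0.0008, -0.0005, -0.0005, 0.0179]
0.155 [429. 253.] [356. 275.] [282. 296.]
0.16 [428. 261.] [355. 283.] [282. 304.]
0.165 [428. 269.] [355. 290.] [282. 312.]
0.17 [427. 277.] [355. 298.] [282. 320.]
```

View pics/f.png

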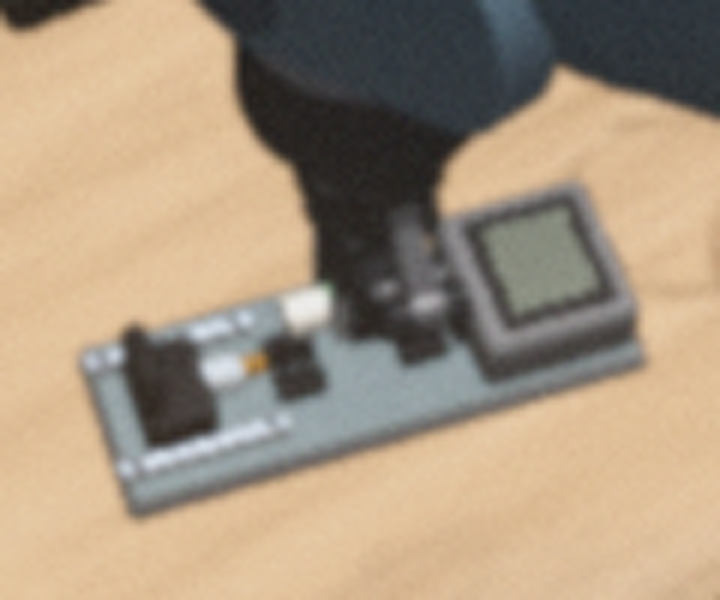

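Call:
{"method": "step_arm", "body": {
  "rows": [
    [[0,0,0,-0.0012,0,0.006,0.008],[0,0,0,-0.0012,0,0.012,0.008],[0,0,0,-0.0012,0,0.018,0.008],[0,0,0,-0.0012,0,0.022,0.008],[0,0,0,-0.0012,0,0.025,0.008],[0,0,0,-0.0012,0,0.025,0.008],[0,0,0,-0.0012,0,0.025,0.008]]
  ]
}}

```text
clock: 5.35
tool_pos: [0.5525, 0.1502, 0.1966]
orientation: [[0.241, 0.971, 0.0], [0.971, -0.241, 0.0], [0.0, 0.0, -1.0]]
wrist_force: [0.8, 0.3, 0.5]
finger_gap: 0.137
grip_force: 58.9
```

Call:
{"method": "step_arm", "body": {
  "rows": [
    [[0,0,0,0,0,0.001,0.008],[0,0,0,0,0,0.002,0.008],[0,0,0,0,0,0.002,0.008]]
  ]
}}

```text
clock: 5.6
tool_pos: [0.5531, 0.1501, 0.1955]
orientation: [[0.241, 0.971, 0.003], [0.971, -0.241, -0.0], [0.001, 0.002, -1.0]]
wrist_force: [2.2, -1.5, 2.9]
finger_gap: 0.138
grip_force: 59.2
```

Call:
{"method": "step_arm", "body": {
  "rows": [
    [[0,0,0,0,0,0.0005,0.008],[0,0,0,0,0,0.0005,0.012],[0,0,0,0,0,0.0005,0.016],[0,0,0,0,0,0.0005,0.02],[0,0,0,0,0,0.0005,0.025],[0,0,0,0,0,0.0005,0.03],[0,0,0,0,0,0.0005,0.036],[0,0,0,0,0,0.0005,0.04],[0,0,0,0,0,0.0005,0.04],[0,0,0,0,0,-0.01,0.04],[0,0,0,0,0,-0.03,0.04],[0,0,0,0,0,-0.06,0.04],[0,0,0,0,0,-0.06,0.04],[0,0,0,0,0,-0.06,0.04]]
  ]
}}

```text
clock: 6.77
tool_pos: [0.5533, 0.1503, 0.2576]
orientation: [[0.241, 0.971, 0.005], [0.971, -0.241, 0.0], [0.002, 0.005, -1.0]]
wrist_force: [-0.6, -0.1, -0.4]
finger_gap: 0.469
grip_force: 0.0
```

```bash
python3 - <<'E'
from h import *
s=ctrl.read_state();print(s["clock"],s["tool_pos"],s["finger_gap"],s["wrist_force"],s["grip_force"])
a=ctrl.snapshot("scene"); cv2.imwrite("pics/g.png",cv2.resize(a[185:285,220:340],(720,600),interpolation=cv2.INTER_CUBIC))
E
```

```text
6.7667 [0.55333634 0.1503009  0.25762395] 0.4694921770957285 [-0.57094704 -0.13023974 -0.40218984] 0.0
```

View pics/g.png

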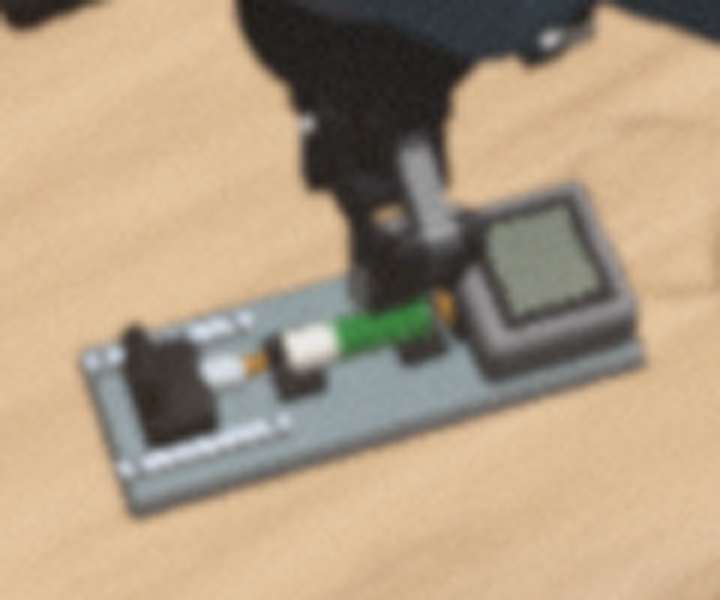

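Call:
{"method": "step_arm", "body": {
  "rows": [
    [[0,0,0,0,0,-0.01,0.02],[0,0,0,0.025,0,-0.02,0],[0,0,0,0.05,0,-0.02,0],[0,0,0,0.075,0,-0.02,0],[0,0,0,0.099,0,-0.01,0],[0,0,0,0.102,0,0,0],[0,0,0,0.102,0,0.01,0],[0,0,0,0.102,0,0.025,0],[0,0,0,0.102,0,0.04,0],[0,0,0,0.102,0,0.048,0],[0,0,0,0.102,0,0.048,0],[0,0,0,0.102,0,0.048,0]]
  ]
}}

```text
clock: 7.82
tool_pos: [0.5767, 0.2486, 0.2059]
orientation: [[0.241, 0.97, -0.002], [0.97, -0.241, -0.0], [-0.001, -0.002, -1.0]]
wrist_force: [-0.5, 0.3, 0.2]
finger_gap: -0.002
grip_force: 0.0
```

```bash
python3 - <<'E'
from h import *
s=ctrl.read_state();print(s["clock"],s["tool_pos"],s["finger_gap"],s["wrist_force"],s["grip_force"])
print(go((.5771,.2466,.209),-13.93))
a=ctrl.snapshot("scene"); cv2.imwrite("pics/i.png",cv2.resize(a[185:285,220:340],(720,600),interpolation=cv2.INTER_CUBIC))
E
```

```text
7.8167 [0.57667213 0.24859783 0.20591296] -0.0021450981136423336 [-0.51193577  0.33133457  0.15039652] 0.0
[-0.0016, 0.0009, -0.0007, -0.0018, 0.0009, -0.0031]
```

View pics/i.png

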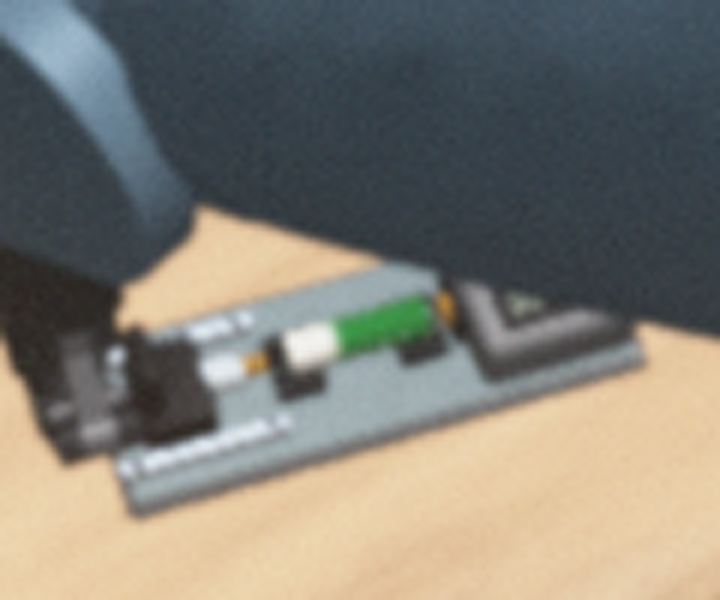

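Call:
{"method": "step_arm", "body": {
  "rows": [
    [[0,0,0,-0.003,0.001,-0.003,0],[0,0,0,-0.006,0.001,-0.003,0],[0,0,0,-0.009,0.001,-0.003,0],[0,0,0,-0.012,0.001,-0.003,0],[0,0,0,-0.012,0.001,-0.003,0],[0,0,0,-0.012,0.001,-0.003,0],[0,0,0,-0.012,0.001,-0.003,0]]
  ]
}}

```text
clock: 8.45
tool_pos: [0.575, 0.2373, 0.2097]
orientation: [[0.241, 0.971, 0.0], [0.971, -0.241, 0.0], [0.0, 0.0, -1.0]]
wrist_force: [-1.1, -0.4, 0.2]
finger_gap: 0.003
grip_force: 0.0
```

Call:
{"method": "step_arm", "body": {
  "rows": [
    [[0,0,0,-0.001,0,0,0],[0,0,0,-0.002,0,0,0],[0,0,0,-0.002,0,0,0],[0,0,0,-0.002,0,0,0]]
  ]
}}

```text
clock: 8.78
tool_pos: [0.5745, 0.2355, 0.2097]
orientation: [[0.241, 0.971, 0.0], [0.971, -0.241, 0.0], [0.0, 0.0, -1.0]]
wrist_force: [1.6, 1.2, 0.3]
finger_gap: -0.002
grip_force: 0.7
```

Call:
{"method": "step_arm", "body": {
  "rows": [
    [[0,0,0,-0.001,0,0,0],[0,0,0,-0.002,0,0,0],[0,0,0,-0.002,0,0,0],[0,0,0,-0.002,0,0,0]]
  ]
}}

```text
clock: 9.12
tool_pos: [0.574, 0.2334, 0.2097]
orientation: [[0.241, 0.971, -0.0], [0.971, -0.241, 0.0], [-0.0, -0.0, -1.0]]
wrist_force: [0.4, 2.1, 1.4]
finger_gap: -0.002
grip_force: 0.8
```

Call:
{"method": "step_arm", "body": {
  "rows": [
    [[0,0,0,-0.0015,0,0,0],[0,0,0,-0.003,0,0,0],[0,0,0,-0.0045,0,0,0],[0,0,0,-0.006,0,0,0],[0,0,0,-0.006,0,0,0],[0,0,0,-0.006,0,0,0]]
  ]
}}

```text
clock: 9.62
tool_pos: [0.5725, 0.2275, 0.2097]
orientation: [[0.241, 0.971, -0.0], [0.971, -0.241, -0.0], [-0.0, -0.0, -1.0]]
wrist_force: [-0.3, 1.2, 1.6]
finger_gap: 0.0
grip_force: 0.9
```

Call:
{"method": "step_arm", "body": {
  "rows": [
    [[0,0,0,-0.001,0,0,0],[0,0,0,-0.002,0,0,0],[0,0,0,-0.002,0,0,0],[0,0,0,-0.002,0,0,0],[0,0,0,-0.002,0,0,0]]
  ]
}}

```text
clock: 10.03
tool_pos: [0.5721, 0.2257, 0.2097]
orientation: [[0.241, 0.971, -0.0], [0.971, -0.241, -0.0], [-0.0, -0.0, -1.0]]
wrist_force: [-0.4, 1.8, 0.9]
finger_gap: -0.0
grip_force: 1.0
```

Call:
{"method": "step_arm", "body": {
  "rows": [
    [[0,0,0,-0.001,0,0,0],[0,0,0,-0.001,0,0,0],[0,0,0,-0.001,0,0,0],[0,0,0,-0.001,0,0,0],[0,0,0,-0.001,0,0,0]]
  ]
}}

```text
clock: 10.45
tool_pos: [0.5719, 0.2248, 0.2097]
orientation: [[0.241, 0.971, 0.0], [0.971, -0.241, 0.0], [0.0, 0.0, -1.0]]
wrist_force: [-0.7, 3.6, 0.5]
finger_gap: -0.001
grip_force: 1.7
```

Call:
{"method": "step_arm", "body": {
  "rows": [
    [[0,0,0,-0.001,0,0,0],[0,0,0,-0.001,0,0,0],[0,0,0,-0.001,0,0,0],[0,0,0,-0.001,0,0,0],[0,0,0,-0.001,0,0,0]]
  ]
}}

```text
clock: 10.87
tool_pos: [0.5716, 0.2238, 0.2097]
orientation: [[0.241, 0.971, -0.0], [0.971, -0.241, 0.0], [0.0, -0.0, -1.0]]
wrist_force: [0.2, 4.4, 0.2]
finger_gap: 0.0
grip_force: 2.3
```

Call:
{"method": "step_arm", "body": {
  "rows": [
    [[0,0,0,-0.0008,0,0,0],[0,0,0,-0.0015,0,0,0],[0,0,0,-0.0015,0,0,0],[0,0,0,-0.0015,0,0,0],[0,0,0,-0.0015,0,0,0]]
  ]
}}

```text
clock: 11.28
tool_pos: [0.5713, 0.2225, 0.2097]
orientation: [[0.241, 0.971, 0.0], [0.971, -0.241, 0.001], [0.001, 0.0, -1.0]]
wrist_force: [0.7, 5.2, 0.3]
finger_gap: 0.001
grip_force: 2.8
```

Call:
{"method": "step_arm", "body": {
  "rows": [
    [[0,0,0,-0.0006,0,0,0],[0,0,0,-0.0012,0,0,0],[0,0,0,-0.0012,0,0,0],[0,0,0,-0.0012,0,0,0],[0,0,0,-0.0012,0,0,0],[0,0,0,-0.0012,0,0,0],[0,0,0,-0.0012,0,0,0],[0,0,0,-0.0012,0,0,0]]
  ]
}}

```text
clock: 11.95
tool_pos: [0.571, 0.2215, 0.2098]
orientation: [[0.241, 0.971, 0.001], [0.971, -0.241, 0.001], [0.001, 0.0, -1.0]]
wrist_force: [-0.0, 6.5, -0.5]
finger_gap: -0.002
grip_force: 3.2
```

```bash
python3 - <<'E'
from h import *
for k in range(4):
    a=ctrl.snapshot("scene"); s=ctrl.read_state();print(s["clock"],s["tool_pos"],s["wrist_force"],s["grip_force"])
cv2.imwrite("pics/j.png",cv2.resize(a[225:275,220:305],(790,465),interpolation=cv2.INTER_CUBIC))
E
```

```text
12.0 [0.57096746 0.22150652 0.20975007] [ 0.38694171  6.37843746 -0.59207643] 3.249614965170622
12.05 [0.57098313 0.22150622 0.20976828] [0.46509896 7.34927252 0.89487106] 3.2493673637509346
12.1 [0.57096404 0.22150911 0.20973243] [-0.45284428  5.67348657 -0.77388946] 3.2498006522655487
12.15 [0.57099405 0.22150683 0.20977894] [ 0.67716827  5.87832525 -0.13673216] 3.2490227557718754
```

View pics/j.png

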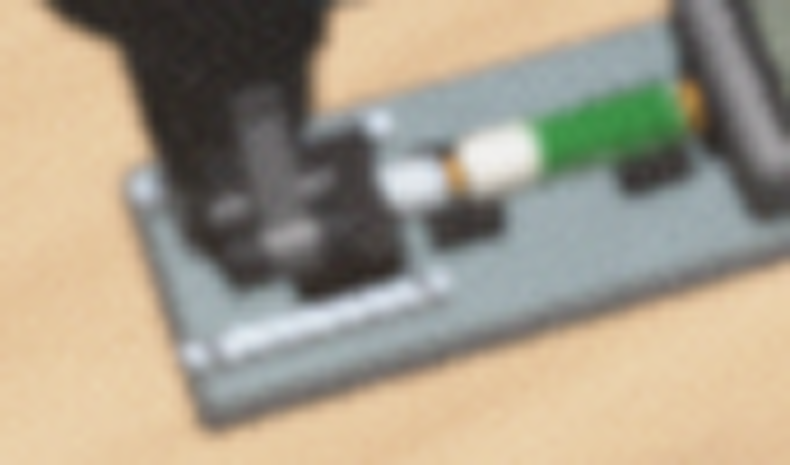

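Call:
{"method": "step_arm", "body": {
  "rows": [
    [[0,0,0,-0.0005,0,0,0],[0,0,0,-0.0005,0,0,0],[0,0,0,-0.0005,0,0,0],[0,0,0,-0.0005,0,0,0],[0,0,0,-0.0005,0,0,0],[0,0,0,-0.0005,0,0,0]]
  ]
}}

```text
clock: 12.65
tool_pos: [0.5709, 0.2211, 0.2098]
orientation: [[0.241, 0.971, 0.001], [0.971, -0.241, 0.001], [0.001, 0.0, -1.0]]
wrist_force: [-0.4, 7.5, -0.2]
finger_gap: 0.001
grip_force: 3.5
```

```bash
python3 - <<'E'
from h import *
s=ctrl.read_state();print(s["clock"],s["tool_pos"],s["wrist_force"],s["grip_force"])
print(ctrl.hand_in())
E
```

```text
12.65 [0.57087054 0.22108175 0.20976055] [-0.38430926  7.48010065 -0.16409174] 3.4533721581101418
the job is handed in; nothing more can be done
None
```

The job is handed in at 12.65 s, result not reported: the cell lies in the trough nub to the fixed contact, and the arm is holding the slide with about 7.5 N, which puts the pin at roughly 4 mm (estimated from force and travel).

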